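# Cup under the spout, plunger drawn to the red ring and held

### The job

Get the push dispenser ready for a half portion: stand the orange plastic cup upright on the small round raised stand under the spout and let go of it, then take the plunger by its T-handle and draw it straight up, without straining it sideways in the barrel, until the red ring on the rod is wholly out above the cap while the blue ring below it stays hidden inside. The plunger sinks back when let go, so finish still holding it up there, at rest. Leave the basin, the stirring stick and the lid where they are.

Things in the scene. Friction and masses are not known exactly. Their poses are not given: they have to be found in the camera images.
- dispenser: White plastic push dispenser, fixed. Origin: on the barrel axis at table level, z up. Base plate 14 mm thick, x -165 to 65, y -65 to 170 mm. Barrel 64 mm across, grey cap 72 mm across, its top 190 mm above the table. Lidded hopper 114 mm across at x = -105 mm, 173 mm high. Swan-neck spout, 14 mm thick, rises at y = 58 mm to 170 mm height and bends over towards +y.
- spout_tip (a point): Open lower end of the spout, 139 mm above the table, at x = 0, y = 100 mm of the dispenser; the spout ends at y = 107 mm. A cup on the stand has its rim 18 mm below this tip, so the cup comes in from the side (+y of the dispenser), not down from above.
- stand_top (a point): Centre of the top of the small round cup stand, a disc 48 mm across (narrower than the foot of the cup) on a thin post, top 49 mm above the table, at x = 0, y = 120 mm of the dispenser; its axes are those of the dispenser.
- cap_top (a point): Centre of the bore in the top of the cap, 190 mm above the table; the plunger rod comes out here. It does not move.
- plunger: Loose plunger in the barrel, about 0.25 kg, sinks by its weight, free to turn. Origin: underside of the piston, 24 mm above the table when down (as at the start); z along the rod. Piston 50.5 mm in a 52 mm barrel, white rod 18.5 mm in a 20 mm bore. Rings on the rod, hidden when down: red is wholly out once drawn up 55 mm, blue begins to show at 85 mm. The piston meets the cap at 121 mm.
- plunger_grip (a point): Centre of the grey T-handle of the plunger, 235 mm above the table at the start, 211 mm above the plunger's origin. A straight bar 90 mm long along the plunger's y, 20 mm wide along its x, 22 mm high; between its underside and the cap there are 34 mm free beside the rod (a collar 26 mm across takes the top 6 mm).
- cup: Hard orange plastic cup standing on the table, about 90 g, 72 mm high, foot 58 mm and rim 74 mm across. Origin: centre of its underside, z up. One handle on its +y side.
- cup_handle (a point): Point to grip the cup: 52 mm from the cup's axis along its +y, 50 mm above its underside, on the D-shaped handle. The handle is 12 mm wide along the cup's x, reaches 65 mm from the axis, 13 to 63 mm above the underside; straddle it from above, fingers closing along the cup's x.
- basin: Blue enamel basin, 260 mm across, 80 mm high, loose on the table. Origin: centre of its underside.
- stick: Wooden stirring stick 370 x 26 x 20 mm lying loose across the rim of the basin. Origin: middle of its underside, length along its x.
- lid: Aluminium pot lid 160 mm across with a black knob 32 mm high, lying loose on the table. Origin: centre of its underside.
Mind the look-alikes: they are no part of the job. Of the things that look like the plunger, the largest one is meant. There is more than one size of the cup; the one meant has the size given above.

How it is judged (in metres and radians):
On the way, in this order (a step that is already met when the one before it is completed fails the run):
1. the cup stands upright on the stand under the spout, let go (horizontal distance between cup and stand_top below 0.014 m and z of cup in the frame of stand_top between -0.004 and 0.004 m and angle between cup's own z axis and vertical below 0.1 rad and contact force between cup and the fingers below 0.05 N), for 0.3 s.
2. the fingers hold the plunger drawn up until the red ring is wholly out (z of plunger in the frame of dispenser above 0.077 m and contact force between plunger and the fingers above 2 N), for 0.2 s.
At the end, for the whole second after the job is handed in: The cup stands upright (within 6 degrees) on the stand, its axis within 14 mm of the stand's, touched by no part of the robot; the fingers hold the plunger at rest, drawn up 53 to 87 mm from fully down (red ring wholly out, blue ring hidden), with less than 15 N between plunger and barrel (all of step 1 and all of step 2 and z of plunger in the frame of dispenser below 0.111 m and contact force between plunger and dispenser below 15 N and linear speed of plunger below 0.02 m/s and contact force between cup and the arm below 0.05 N); the arm keeps its last pose, push and grip.
It fails at once if the plunger is drawn so far that the blue ring comes out (z of plunger in the frame of dispenser above 0.112 m).
It fails at once if the drawn plunger is strained sideways in the barrel (over 25 N) (z of plunger in the frame of dispenser above 0.029 m and contact force between plunger and dispenser above 25 N).
It fails at once if the basin is moved (distance of basin from where it was at the start of the episode above 0.03 m).
It fails at once if the stirring stick is moved (distance of stick from where it was at the start of the episode above 0.03 m).
It fails at once if the lid is moved (distance of lid from where it was at the start of the episode above 0.03 m).
It also fails if it takes over 64 s, if anything falls off the work surface, if the arm or the gripper's body presses on something with over 40 N, if the wrist force passes 120 N, or if a joint passes its speed limit or range.

### The arm

A 6-joint arm with a two-finger parallel gripper is mounted at the origin on the work surface. World frame = base frame: x ahead of the robot, y to its left, z up, the work surface at z = 0. Lengths are in m, angles in degrees, forces in N, time in s.
With the tool pointing down it reaches from about 0.3 to 0.75 m from the base axis. Payload 8.5 kg.
Tool frame: the origin (TCP) lies at the very end of the fingers, on their centre line; the grasp point (between the pads) lies 19 mm behind it (env.hold_point_z is the distance from the TCP to the grasp point, in m); z points along the fingers, y is the line along which they close (so a half turn about z gives the same grasp; the last joint's range is limited). The gripper opens to 85 mm and grips with 20 to 120 N. Pads are 22 mm wide; open, the fingers measure 114 mm over their backs; the gripper's body (76 mm by 85 mm) begins 54 mm behind the grasp point. The pads swing forward as they close: fully open they stand 13 mm farther back than shut.
Start: joints at [51.721, 21.807, 74.336, -0, 83.858, -12.336], TCP at [0.241, 0.495, 0.207] pointing down, gripper open.
Joint ranges: [-178.18, 178.18], [-50.72, 133.34], [12.68, 142.11], [-81.47, 261.47], [9.98, 163.14], [-165.26, 165.26]. Speed limits (degrees/s): [136.94, 136.94, 180, 180, 180, 180].

### API

Orientations are given as a 3x3 rotation matrix whose columns are the frame's x, y, z axes.
In Python, from rig import env, optics gives the robot as it stands.
- The arm moves only by the shell command python3 -m jog 'ROWS' [OPENING] [FORCE]. ROWS is JSON, a list of rows, each an object with "linear": the shift along the tool's x, y, z in units of 40 mm (1.0 is 40 mm), a list of three; "roll": the turn about the tool's z in units of 5 degrees (1.0 is 5 degrees). A call has 1 to 12 rows; each row shifts and turns the commanded pose from where the row before left it, along the tool's axes as they then stand; what a row does not reach is not made up. A row lasts 1/12 s, in which the tool goes at most 41.7 mm and 7.16 degrees, less where a joint would pass 70% of its speed; a pose out of reach is approached as far as the arm can. A call is refused whole if a number of a shift passes 1 or a number of a turn 1, either way. A call with a gripper value outside its range is refused whole. OPENING is the opening, from -1 (shut) to 1 (fully open), set as the call begins (- or left out, the last holds). The fingers move at their own pace and stop on an object; FORCE is the grip in N (left out, the last holds). Time passes only in rows, so rows that do not move let the fingers close. It gives the time, the measured TCP pose, the force, the opening and the grip force at its end, in the units of the state.
- env.observe(): the state, without advancing time (a new reading comes with each control period).
- optics.get_image(name): name is "scene" or "top"; returns the picture (420x560x3 uint8, red, green, blue); there is no depth.
- optics.calibration(name): a dict with "fov_y" (degrees; the focal length in pixels is half the picture's height over the tangent of half this angle, whatever the lens; pixels are square), "cx", "cy" (the principal point, pixels), "T" (4x4, takes a point from camera to world coordinates). Camera axes: x right, y down, z forward; pixel columns grow to the right and rows downward; lengths in m; the calibration is good to about 2 mm. A picture is of the moment at which its call begins. calibration takes no time and is no camera call.
- env.close_job(): hands the job in; it is judged then, once.
The state is a dict: "time_s": time; "q": joint angles; "qvel": joint speeds; "joint_efforts": joint torques, N m; "position": TCP position; "tool_rot": TCP orientation; "ft_force": force on the tool from outside, world axes, zero at the start; "wrist_torque": the same for the moment, N m; "grip_width": finger opening in m; "gripper_force": force on a finger pad.
Only numpy, scipy, OpenCV 4.12 (cv2) and the standard library are available. Lean on these libraries where they do the work, as an engineer would, in place of code of your own. Each camera call takes 0.05 s, during which the arm holds its last target. There are 200 camera calls.

## Working session

There is one attempt and no reset: what is moved stays moved. The work goes in short steps, Python scripts to look and compute and a shell command to move; the robot and the scene stay as the last step left them, time stands still between calls to the robot, and variables do not carry over. Pictures are saved under pics/ and viewed, at most 10 in all, crops included, and the job is handed in when it is done.

```bash
mkdir -p pics; ls
python3 - <<'E'
from rig import env, optics
import cv2,numpy as np
for n in("scene","top"):
    im=optics.get_image(n); cv2.imwrite(f"pics/{n}0.png",cv2.resize(im[:,:,::-1],None,fx=1.4,fy=1.4,interpolation=cv2.INTER_CUBIC)); np.save(f"pics/{n}0.npy",im)
    c=optics.calibration(n);print(n,c["fov_y"],c["cx"],c["cy"],np.round(c["T"],3).tolist(), [k for k in c])
s=env.observe();print(s,env.hold_point_z)
E
```

```text
pics
scene 51.27300149195826 278.6752395003632 206.43058482481234 [[0.234, 0.656, -0.717, 1.364], [0.972, -0.143, 0.186, -0.241], [0.02, -0.741, -0.671, 0.939], [0.0, 0.0, 0.0, 1.0]] ['fov_y', 'cx', 'cy', 'T']
top 47.12803210395132 276.19653325105327 216.54381663279202 [[-0.028, -0.985, 0.168, 0.268], [-1.0, 0.028, 0.001, -0.046], [-0.006, -0.168, -0.986, 1.622], [0.0, 0.0, 0.0, 1.0]] ['fov_y', 'cx', 'cy', 'T']
{'time_s': 0.1, 'q': array([ 5.17199863e+01,  2.18395623e+01,  7.43767726e+01,  1.19566726e-03,
        8.38583574e+01, -1.23356179e+01]), 'qvel': array([-0.050565  , -0.1284192 , -0.25003618,  0.02216908,  0.088617  ,
        0.00087929]), 'joint_efforts': array([ 4.03658749e-03, -4.49212968e+01, -2.31657904e+01, -1.83656612e-04,
        3.64008942e-03, -5.04854245e-05]), 'position': array([0.24044699, 0.49435408, 0.20617216]), 'tool_rot': array([[-8.99217947e-01,  4.37500178e-01, -8.23890014e-04],
       [ 4.37500852e-01,  8.99217429e-01, -1.01048207e-03],
       [ 2.98770173e-04, -1.26909620e-03, -9.99999150e-01]]), 'ft_force': array([-0.5479874 ,  0.19558395,  0.26805377]), 'wrist_torque': array([-0.02664156,  0.00764572,  0.01533345]), 'gripper_force': 0.0, 'grip_width': 0.0854356800439431} 0.0187
```

View pics/scene0.png

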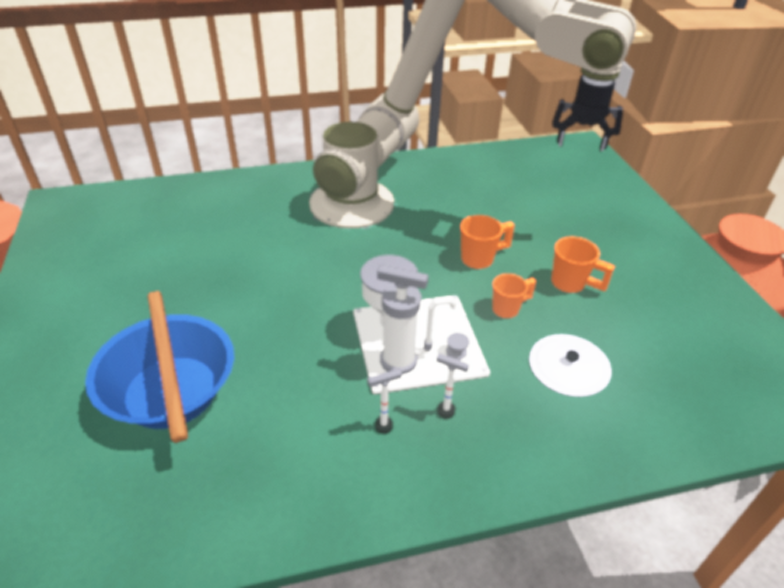

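View pics/top0.png

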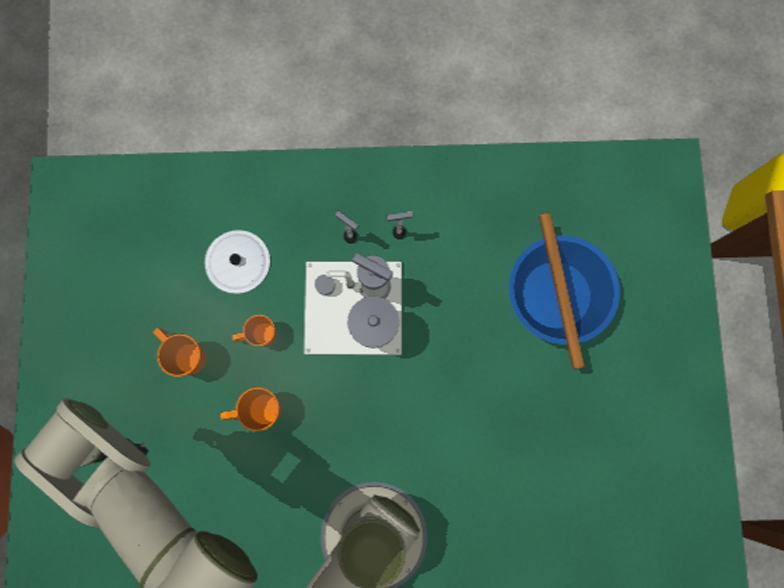

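The scene picture shows cups at (480,240), (577,265) and a smaller one at (508,295), and plungers at (400,280) in the barrel and small ones at (384,400) and (452,385). In the top picture the cups are at (258,409), (180,355) and (259,330), the plate spans x 305–402, y 262–354, and the stand is at (325,285). Going by the scale (plate 235 mm ≈ 98 px), the small cup's rim of about 32 px comes to roughly 75 mm. The plunger meant is the big one in the barrel. Next I'll measure both.

```bash
cat > h.py <<'E'
import numpy as np,cv2
from rig import env,optics
C={n:optics.calibration(n) for n in("scene","top")}
def f(n): return 210/np.tan(np.radians(C[n]["fov_y"]/2))
def ray(n,p):
    c=C[n];T=np.array(c["T"]);p=np.atleast_2d(p)
    d=np.c_[(p[:,0]-c["cx"])/f(n),(p[:,1]-c["cy"])/f(n),np.ones(len(p))]
    return T[:3,3],d@T[:3,:3].T
def plane(n,p,z):
    o,d=ray(n,p);return o+d*((z-o[2])/d[:,2])[:,None]
def proj(n,P):
    c=C[n];T=np.linalg.inv(np.array(c["T"]));q=np.atleast_2d(P)@T[:3,:3].T+T[:3,3]
    return np.c_[q[:,0]/q[:,2]*f(n)+c["cx"],q[:,1]/q[:,2]*f(n)+c["cy"]]
def tri(p,q):
    A=[];b=[]
    for n,x in(("scene",p),("top",q)):
        o,d=ray(n,x);d=d[0]/np.linalg.norm(d);M=np.eye(3)-np.outer(d,d);A.append(M);b.append(M@o)
    A=np.vstack(A);b=np.hstack(b);P,r,*_=np.linalg.lstsq(A,b,rcond=None);return P,r**.5
def hsv(im): return cv2.cvtColor(im,cv2.COLOR_RGB2HSV)
def orange(im): return cv2.inRange(hsv(im),(4,170,120),(14,255,255))
def circ(P,tol=.002,it=800):  # RANSAC circle in xy
    rng=np.random.default_rng(0);best=(0,)
    fit=lambda Q:(lambda s:(s[0]/2,s[1]/2,np.sqrt(s[2]+(s[0]**2+s[1]**2)/4)))(np.linalg.lstsq(np.c_[Q[:,:2],np.ones(len(Q))],(Q[:,:2]**2).sum(1),rcond=None)[0])
    for _ in range(it):
        c=fit(P[rng.choice(len(P),3,False)])
        if not .02<c[2]<.08: continue
        i=abs(np.hypot(P[:,0]-c[0],P[:,1]-c[1])-c[2])<tol
        if i.sum()>best[0]: best=(i.sum(),i)
    return np.array(fit(P[best[1]])),best[0]/len(P)
E
python3 - <<'E'
from h import *
im=np.load("pics/top0.npy");sc=np.load("pics/scene0.npy")
m=orange(im);cs,_=cv2.findContours(m,cv2.RETR_EXTERNAL,cv2.CHAIN_APPROX_NONE)
for c in cs:
    if 150<cv2.contourArea(c)<3000:
        c=c[:,0].astype(float);print("cup px",c.mean(0)*1.4)
        for z in(.072,.095):print("  z",z,np.round(circ(plane("top",c,z)),4) if 0 else [np.round(v,4) for v in circ(plane("top",c,z))])
cs,_=cv2.findContours(orange(sc),cv2.RETR_EXTERNAL,cv2.CHAIN_APPROX_NONE)
for c in cs:
    if 100<cv2.contourArea(c)<3000: print("scene bb",cv2.boundingRect(c), cv2.contourArea(c))
# plate
h=hsv(im);w=cv2.inRange(h,(0,0,190),(180,40,255));w[:, :200]=0;w[:,310:]=0;w[:180]=0;w[270:]=0
pts=cv2.findNonZero(w);hull=cv2.convexHull(pts);r=cv2.minAreaRect(hull);box=cv2.boxPoints(r)
print("plate px",box*1.4);P=plane("top",box,.014);print(P.round(4),[np.linalg.norm(P[i]-P[(i+1)%4]).round(4) for i in range(4)])
a=im[150:265,80:300,::-1];cv2.imwrite("pics/crop_top.png",cv2.resize(a,None,fx=3.6,fy=3.6,interpolation=cv2.INTER_CUBIC))
a=sc[180:310,240:400,::-1];cv2.imwrite("pics/crop_sc.png",cv2.resize(a,None,fx=4.5,fy=4.5,interpolation=cv2.INTER_CUBIC))
E
```

```text
cup px [255.2        409.07058824]
  z 0.072 [array([0.2984, 0.2566, 0.0469]), np.float64(0.7059)]
  z 0.095 [array([0.298 , 0.2521, 0.0462]), np.float64(0.7059)]
cup px [175.2969697  350.97575758]
  z 0.072 [array([0.4266, 0.4386, 0.0468]), np.float64(0.7475)]
  z 0.095 [array([0.4242, 0.4315, 0.0462]), np.float64(0.7677)]
cup px [259.81351351 329.51081081]
  z 0.072 [array([0.4786, 0.2549, 0.0345]), np.float64(0.7027)]
  z 0.095 [array([0.4755, 0.2504, 0.034 ]), np.float64(0.7027)]
scene bb (354, 197, 27, 18) 303.0
scene bb (395, 170, 42, 37) 1034.0
scene bb (330, 155, 36, 35) 855.0
plate px [[305.19998 352.79996]
 [305.19998 261.79996]
 [400.4     261.79996]
 [400.4     352.79996]]
[[ 0.4278  0.154   0.014 ]
 [ 0.651   0.1524  0.014 ]
 [ 0.6443 -0.0805  0.014 ]
 [ 0.4214 -0.0736  0.014 ]] [np.float64(0.2232), np.float64(0.233), np.float64(0.223), np.float64(0.2277)]
```

View pics/crop_top.png

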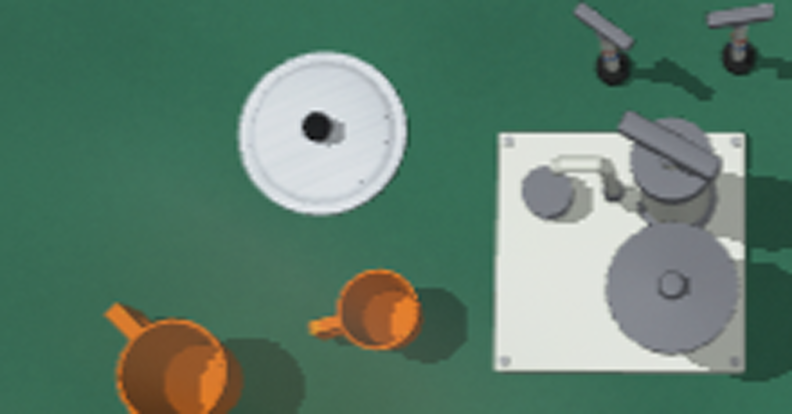

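View pics/crop_sc.png

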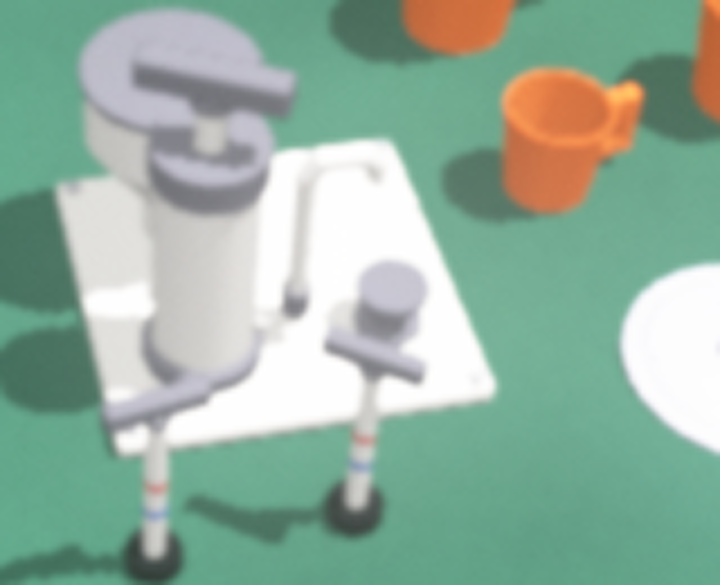

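Pixels, top view: cups at (258,409), (180,355) and (259,330). Their rims measure about 97, 97 and 73 mm, so the small one at (259,330) fits the 74 mm given; the crops agree, with its handle pointing left (+y). Of the plungers, the one in the barrel (T-bar at crop (668,147)) is the largest. Next I need the frames of the dispenser, bar and cup handle.

```bash
cat > m.py <<'E'
from h import *
im=np.load("pics/top0.npy");off=np.array([80,150])
for px in((548,205),(650,330),(690,170),(640,130),(560,300)): 
    p=np.array(px)/3.6+off; print(px,hsv(im)[int(p[1]),int(p[0])])
h=hsv(im);up=cv2.resize(im,None,fx=4,fy=4,interpolation=cv2.INTER_CUBIC);hu=hsv(up)
g=cv2.inRange(hu,(100,15,80),(135,90,185))
U=lambda c:(c+.5)/4-.5
cs,_=cv2.findContours(g,cv2.RETR_EXTERNAL,cv2.CHAIN_APPROX_NONE)
for c in cs:
    if cv2.contourArea(c)<600: continue
    q=U(c[:,0].astype(float));x=q.mean(0)
    if not(200<x[0]<300 and 170<x[1]<260): continue
    print("gray",(x-off)*3.6,cv2.contourArea(c)/16)
    for nm,z in(("stand",.049),("hopper",.173),("cap",.19)):
        s,i=circ(plane("top",q,z),.0015);print("  ",nm,s.round(4),round(i,2))
# bright bar in the top view
cs,_=cv2.findContours(cv2.morphologyEx(cv2.inRange(up,(90,90,100),(140,140,150)),cv2.MORPH_OPEN,np.ones((5,5))),cv2.RETR_EXTERNAL,cv2.CHAIN_APPROX_NONE)
# cup
cc=None
m=orange(up);cs2,_=cv2.findContours(m,cv2.RETR_EXTERNAL,cv2.CHAIN_APPROX_NONE)
for c in cs2:
    q=U(c[:,0].astype(float))
    if abs(q.mean(0)-[185.6,235.4]).max()<6 and cv2.contourArea(c)>3000:
        s,i=circ(plane("top",q,.072),.0012);print("cup",s.round(4),i)
        ys,xs=np.nonzero(cv2.drawContours(np.zeros_like(m),[c],-1,255,-1))
        P=plane("top",U(np.c_[xs,ys].astype(float)),.058);
        d=P[:,:2]-s[:2];r=np.hypot(*d.T);k=(r>.044);dd=d[k].mean(0);print("handle dir",np.degrees(np.arctan2(dd[1],dd[0])),r.max())
cv2.imwrite("pics/crop_bar.png",cv2.resize(im[175:265,205:300,::-1],None,fx=6,fy=6,interpolation=cv2.INTER_CUBIC))
E
python3 m.py
```

```text
(548, 205) [111  19 137]
(650, 330) [110  21 143]
(690, 170) [108  18  70]
(640, 130) [109  20 139]
(560, 300) [ 47   8 228]
gray [672.36428571 269.97969925] 1002.875
   stand [ 0.4949 -0.0102  0.0587] 0.75
   hopper [ 0.477  -0.013   0.0541] 0.76
   cap [ 0.4745 -0.0134  0.0535] 0.76
gray [545.63757764 191.77546584] 134.03125
   stand [0.5859 0.1038 0.0228] 0.72
   hopper [0.5609 0.092  0.021 ] 0.75
   cap [0.5575 0.0904 0.0208] 0.75
gray [666.21393443 155.53401639] 408.6875
   stand [ 0.614  -0.0132  0.0377] 0.4
   hopper [ 0.5867 -0.0158  0.0347] 0.42
   cap [ 0.583  -0.0161  0.0343] 0.43
cup [0.4781 0.253  0.0347] 0.5015290519877675
handle dir nan 0.04168003512657274m.py:27: RuntimeWarning: Mean of empty slice.
  d=P[:,:2]-s[:2];r=np.hypot(*d.T);k=(r>.044);dd=d[k].mean(0);print("handle dir",np.degrees(np.arctan2(dd[1],dd[0])),r.max())
  ret = um.true_divide(
```

```bash
echo
```

```text
(no output)
```

View pics/crop_bar.png

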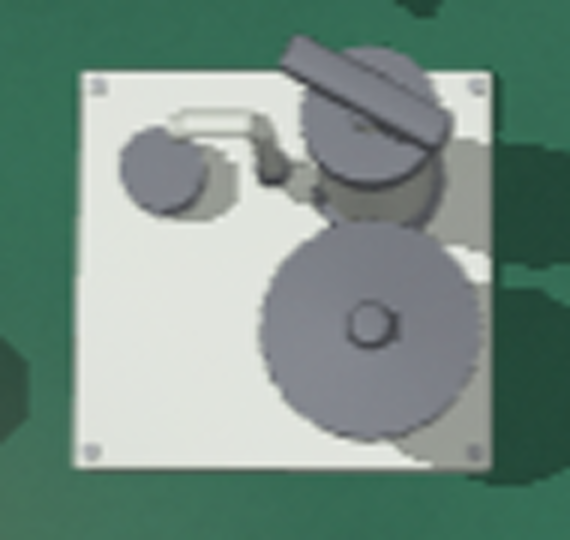

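The bar crop shows the stand disc at (162,170), the hopper lid at (370,330), the cap behind the T-bar, and the bar's far edge running from (303,37) to (452,115). The distance from stand to hopper comes out at 159.7 mm against 159.5 mm given, which holds. That puts the dispenser yaw at about −1.8° and the barrel at (0.582,−0.016), matching the cap fit. What's left is the cup handle direction and the bar yaw.

```bash
cat > go.py <<'E'
import sys
from h import *
def go(x,y,z,yaw=None):
    "units to TCP target (tool axes now), and roll units to bring tool y to world yaw (mod 180)"
    s=env.observe();R=s["tool_rot"];d=R.T@(np.array([x,y,z])-s["position"])/.04
    now=np.degrees(np.arctan2(R[1,1],R[0,1]))
    r=0 if yaw is None else ((now-yaw+90)%180-90)/5
    print("pos",s["position"].round(4),"yawY",now.round(1),"lin",d.round(2),"roll",round(r,2),"F",s["ft_force"].round(1),"w",round(s["grip_width"],4),"g",round(s["gripper_force"],1),"t",s["time_s"],"q",s["q"].round(0))
if __name__=="__main__": go(*map(float,sys.argv[1:]))
E
python3 - <<'E'
from h import *
im=np.load("pics/top0.npy");sc=np.load("pics/scene0.npy")
def hand(n,im,c,z,lo):
    up=cv2.resize(im,None,fx=4,fy=4,interpolation=cv2.INTER_CUBIC);m=cv2.inRange(hsv(up),(3,120,70),(18,255,255))
    ys,xs=np.nonzero(m);P=plane(n,(np.c_[xs,ys]+.5)/4-.5,z)[:,:2]-c
    r=np.hypot(*P.T);k=(r<.085);a=np.degrees(np.arctan2(P[:,1],P[:,0]));k2=k&(r>lo);d=P[k2].mean(0)
    print(n,k2.sum(),"dir",np.degrees(np.arctan2(d[1],d[0])),"rmax",r[k].max())
    return m,k
c=np.array([.4783,.2535])
hand("top",im,c,.063,.045);hand("scene",sc,c,.063,.05)
# rim circle by scene view
up=cv2.resize(sc,None,fx=4,fy=4,interpolation=cv2.INTER_CUBIC);m=cv2.inRange(hsv(up),(3,120,70),(18,255,255))
cs,_=cv2.findContours(m,cv2.RETR_EXTERNAL,cv2.CHAIN_APPROX_NONE)
for q in cs:
    b=cv2.boundingRect(q)
    if cv2.contourArea(q)>3000 and b[1]>4*190 and b[1]<4*210 and b[0]>4*340 and b[0]<1600:
        print("scene rim",circ(plane("scene",(q[:,0]+.5)/4-.5,.072),.0012))
print("cup proj",proj("top",[[*c,0.072],[*c,0]])*1.4,proj("scene",[[*c,.072]])*1.4)
off=np.array([205,175]);P=plane("top",np.array([[303,37],[452,115],[282,62],[437,143]])/6+off-.4,.246);print(P.round(4))
d=P[0]-P[1];e=P[2]-P[3];print(np.degrees(np.arctan2(d[1],d[0])),np.degrees(np.arctan2(e[1],e[0])),np.linalg.norm(d),P.mean(0))
E
python3 go.py .463 .303 .2 15
```

```text
top 515 dir 104.77727190289389 rmax 0.0663881393507463
scene 2955 dir -23.77870907132323 rmax 0.08498736930555877
scene rim (array([0.47849121, 0.25219434, 0.03714262]), np.float64(0.2927461139896373))
cup proj [[259.05020994 329.90232694]
 [264.76157424 333.73990025]] [[510.37602052 284.60670815]]
[[ 0.6114  0.0146  0.246 ]
 [ 0.5702 -0.0572  0.246 ]
 [ 0.5991  0.0251  0.246 ]
 [ 0.5565 -0.0495  0.246 ]]
60.179226094901594 60.27478583664882 0.08275341122060179 [ 0.5843027  -0.01673281  0.246     ]
pos [0.2404 0.4944 0.2062] yawY 64.1 lin [-7.1  -1.87  0.15] roll 9.81 F [-0.5  0.2  0.3] w 0.0854 g 0.0 t 0.1 q [ 52.  22.  74.   0.  84. -12.]
```

The cup is at (0.478,0.253) from both views, with its handle at 104.8° reaching 66 mm (65 given). Bar yaw is 60°. The grip point on the handle is (0.465,0.303). Moving now.

```bash
python3 -m jog '[{"linear":[-0.6,-0.15,0],"roll":0},{"linear":[-0.7,-0.2,0],"roll":0},{"linear":[-0.7,-0.2,0],"roll":0},{"linear":[-0.7,-0.2,0],"roll":0},{"linear":[-0.7,-0.2,0],"roll":0},{"linear":[-0.7,-0.2,0],"roll":0},{"linear":[-0.7,-0.2,0],"roll":0},{"linear":[-0.7,-0.2,0],"roll":0},{"linear":[-0.7,-0.15,0],"roll":0},{"linear":[-0.5,0,0],"roll":0}]' 1 30
python3 -m jog '[{"linear":[0,0,0],"roll":1},{"linear":[0,0,0],"roll":1},{"linear":[0,0,0],"roll":1},{"linear":[0,0,0],"roll":1},{"linear":[0,0,0],"roll":1},{"linear":[0,0,0],"roll":1},{"linear":[0,0,0],"roll":1},{"linear":[0,0,0],"roll":1},{"linear":[0,0,0],"roll":1},{"linear":[0,0,0],"roll":0.8},{"linear":[0,0,0],"roll":0},{"linear":[0,0,0],"roll":0}]'
python3 go.py .465 .3033 .032 14.8
```

```text
time_s: 0.93
position: [0.4532, 0.3142, 0.2065]
tool_rot: [[-0.899, 0.439, -0.001], [0.439, 0.899, -0.001], [0.0, -0.001, -1.0]]
ft_force: [-0.8, 0.1, 0.2]
grip_width: 0.0854
gripper_force: 0.0
time_s: 1.93
position: [0.4517, 0.3161, 0.2064]
tool_rot: [[-0.262, 0.965, -0.001], [0.965, 0.262, -0.0], [-0.0, -0.001, -1.0]]
ft_force: [-0.3, -0.9, 0.3]
grip_width: 0.0854
gripper_force: 0.0
pos [0.4517 0.3161 0.2064] yawY 15.2 lin [-0.4   0.24  4.36] roll 0.08 F [-0.3 -0.9  0.3] w 0.0854 g 0.0 t 1.9333 q [23. 22. 74. -0. 84.  7.]
```

```bash
python3 -m jog '[{"linear":[-0.2,0.12,0],"roll":0.1},{"linear":[-0.2,0.12,0.3],"roll":0},{"linear":[0,0,0.5],"roll":0},{"linear":[0,0,0.5],"roll":0},{"linear":[0,0,0.5],"roll":0},{"linear":[0,0,0.5],"roll":0},{"linear":[0,0,0.5],"roll":0},{"linear":[0,0,0.5],"roll":0},{"linear":[0,0,0.5],"roll":0},{"linear":[0,0,0.4],"roll":0},{"linear":[0,0,0.2],"roll":0},{"linear":[0,0,0],"roll":0}]'
python3 go.py .465 .3033 .032 14.8
python3 - <<'E'
from h import *
P=[];ims=[]
for n in("scene","top"):
    im=optics.get_image(n);x,y=(340,170) if n=="scene" else (130,190)
    ims.append(cv2.resize(im[y:y+90,x:x+90,::-1],(400,400),interpolation=cv2.INTER_CUBIC))
cv2.imwrite("pics/grasp.png",np.hstack(ims))
E
```

```text
time_s: 2.93
position: [0.4648, 0.3025, 0.0292]
tool_rot: [[-0.252, 0.968, -0.003], [0.968, 0.252, -0.001], [-0.0, -0.003, -1.0]]
ft_force: [-0.4, -0.2, 0.0]
grip_width: 0.0857
gripper_force: 0.0
pos [0.4648 0.3025 0.0292] yawY 14.6 lin [ 0.02  0.01 -0.07] roll -0.04 F [-0.4 -0.2  0. ] w 0.0857 g 0.0 t 2.9333 q [21. 33. 88. -0. 59.  6.]
```

View pics/grasp.png

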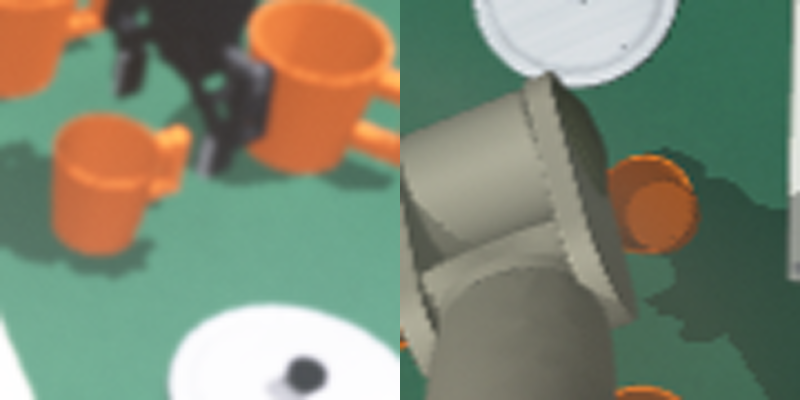

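The left panel shows the target cup at about (100,180) with its handle at (175,155), and the fingers near (125,80) and (215,150). I'll project the expected points before closing, to confirm the alignment.

Run:
```python
from h import *
s=env.observe();p=s["position"];y=s["tool_rot"][:,1]
f=lambda n,P,o:np.round((proj(n,P)-o)*400/90,0).tolist()
o=(340,170)
for nm,P in(("tips z.029/.042",[p+.0425*y,p-.0425*y,p+.0425*y+[0,0,.013],p-.0425*y+[0,0,.013]]),("handle top,outer z.063/.013",[[.465,.3033,.063],[.4617,.3158,.063],[.4617,.3158,.013]]),("cup foot, rim",[[.4783,.253,0],[.4783,.253,.072]])): print(nm,f("scene",P,o))
print(C["scene"]["T"][:3,3] if 0 else "")
```

```text
tips z.029/.042 [[198.0, 207.0], [123.0, 134.0], [202.0, 193.0], [126.0, 120.0]]
handle top,outer z.063/.013 [[168.0, 135.0], [183.0, 129.0], [170.0, 182.0]]
cup foot, rim [[93.0, 225.0], [108.0, 148.0]]
```

Run:
```python
from h import *
p=np.array([.2404,.4944,.2062]);y=np.array([.4375,.8992,-.0013])
for dz in(0,.013,.03): print(dz,proj("scene",[p+.0425*y+[0,0,dz],p-.0425*y+[0,0,dz]]).round(1).tolist())
sc=np.load("pics/scene0.npy");a=sc[60:120,380:460,::-1]
b=optics.get_image("scene")[170:245,350:420,::-1]
cv2.imwrite("pics/tips.png",np.hstack([cv2.resize(a,(480,360)),cv2.resize(b,(320,360))[:360]]))
```

```text
0 [[425.6, 116.8], [399.1, 113.4]]
0.013 [[426.6, 113.3], [399.9, 109.9]]
0.03 [[427.9, 108.6], [401.0, 105.3]]
```

View pics/tips.png

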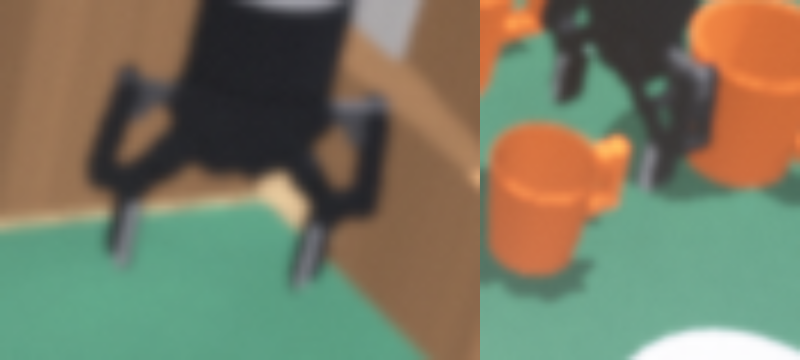

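The fingertips appear about 30 mm higher than the TCP, and at the start pose they did too, so this is pad swing-back rather than misplacement. The handle sits midway between the fingers. I'll close part way and check.

```bash
python3 -m jog '[{"linear":[0,0,0]},{"linear":[0,0,0]},{"linear":[0,0,0]},{"linear":[0,0,0]},{"linear":[0,0,0]},{"linear":[0,0,0]}]' -0.3 30
python3 - <<'E'
from h import *
b=optics.get_image("scene")[170:245,340:440,::-1]
cv2.imwrite("pics/part.png",cv2.resize(b,(800,600),interpolation=cv2.INTER_CUBIC))
s=env.observe();p=s["position"];y=s["tool_rot"][:,1];w=s["grip_width"]/2
print(w,(proj("scene",[p+w*y,p-w*y,p+w*y+[0,0,.02],p-w*y+[0,0,.02]])-[340,170])*8)
E
```

```text
0.042964494798075244 [[359.00616508 372.7936997 ]
 [222.21906736 239.43436404]
 [368.73747177 334.11272802]
 [230.21207616 201.02095957]]invalid input
```

View pics/part.png

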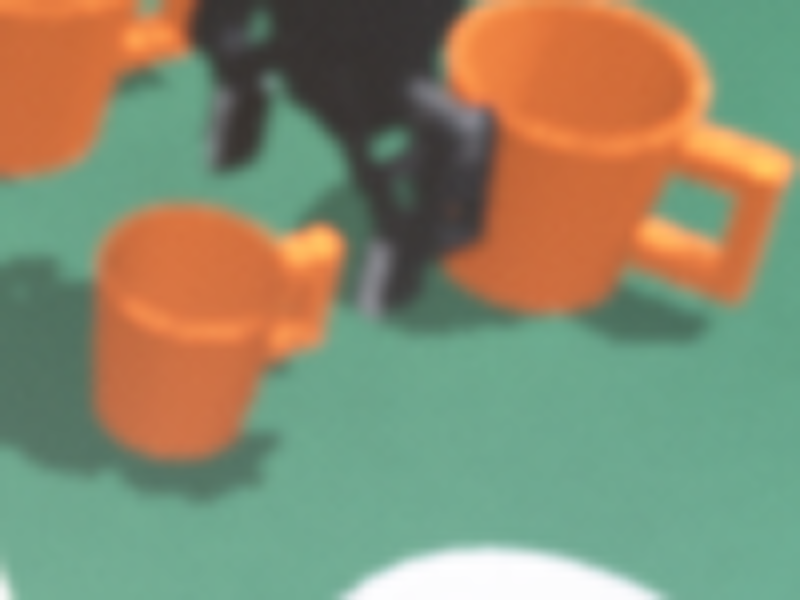

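The call was refused because it left out roll. The view is consistent: the handle is centred between the fingers, which look a bit high, so I'll go 8 mm lower and close.

```bash
python3 -m jog '[{"linear":[0,0,0.1],"roll":0},{"linear":[0,0,0.1],"roll":0},{"linear":[0,0,0],"roll":0},{"linear":[0,0,0],"roll":0},{"linear":[0,0,0],"roll":0},{"linear":[0,0,0],"roll":0},{"linear":[0,0,0],"roll":0},{"linear":[0,0,0],"roll":0}]' -1 40
python3 -m jog '[{"linear":[0,0,0],"roll":0},{"linear":[0,0,0],"roll":0},{"linear":[0,0,0],"roll":0},{"linear":[0,0,0],"roll":0},{"linear":[0,0,0],"roll":0},{"linear":[0,0,0],"roll":0}]'
python3 - <<'E'
from h import *
b=optics.get_image("scene")[170:245,340:440,::-1]
cv2.imwrite("pics/closed.png",cv2.resize(b,(800,600),interpolation=cv2.INTER_CUBIC))
E
```

```text
time_s: 3.8
position: [0.4654, 0.3031, 0.0229]
tool_rot: [[-0.251, 0.968, 0.0], [0.968, 0.251, -0.0], [-0.0, 0.0, -1.0]]
ft_force: [-0.1, -0.6, 1.6]
grip_width: 0.0107
gripper_force: 43.1
time_s: 4.3
position: [0.4653, 0.3032, 0.0229]
tool_rot: [[-0.251, 0.968, 0.0], [0.968, 0.251, 0.0], [0.0, 0.0, -1.0]]
ft_force: [-0.1, -0.7, 4.1]
grip_width: 0.0107
gripper_force: 43.4
```

View pics/closed.png

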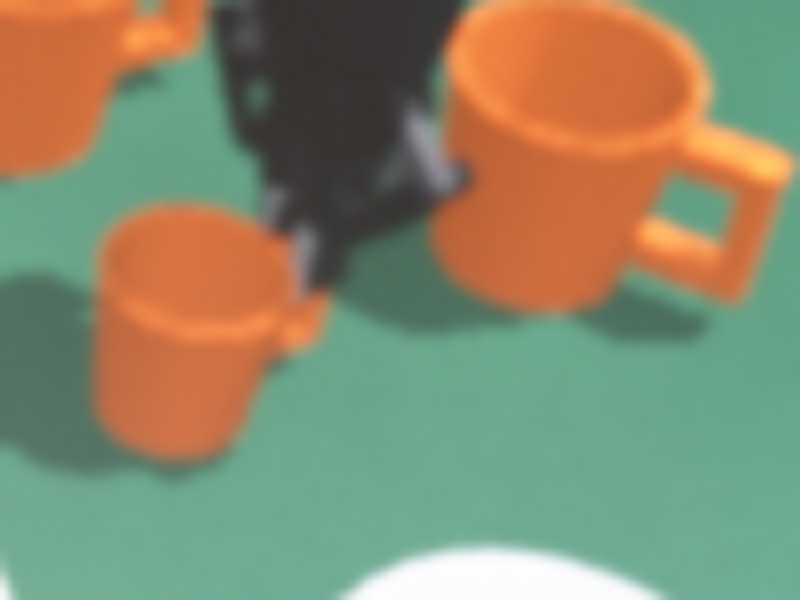

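The fingers close on the handle at (305,250), the cup hasn't moved, and the grip is 43 N at 11 mm. Lifting.

```bash
python3 -m jog '[{"linear":[0,0,-0.1],"roll":0},{"linear":[0,0,-0.2],"roll":0},{"linear":[0,0,-0.3],"roll":0.3},{"linear":[0,0,-0.4],"roll":0.4},{"linear":[0,0,-0.4],"roll":0.4},{"linear":[0,0,-0.4],"roll":0.4},{"linear":[0,0,-0.4],"roll":0.4},{"linear":[0,0,-0.3],"roll":0.4},{"linear":[0,0,-0.2],"roll":0.4},{"linear":[0,0,0],"roll":0.4},{"linear":[0,0,0],"roll":0.2},{"linear":[0,0,0],"roll":0}]'
python3 go.py .589 .212 .12 -1.8
```

```text
time_s: 5.35
position: [0.465, 0.3031, 0.1309]
tool_rot: [[0.034, 0.999, -0.0], [0.999, -0.034, -0.0], [-0.0, -0.0, -1.0]]
ft_force: [0.2, -0.1, -0.8]
grip_width: 0.0106
gripper_force: 42.9
pos [0.465  0.3031 0.1309] yawY -2.0 lin [-2.17  3.18  0.27] roll -0.03 F [ 0.2 -0.1 -0.8] w 0.0106 g 42.9 t 5.35 q [21. 26. 81.  0. 73. 23.]
```

```bash
python3 -m jog '[{"linear":[-0.1,0.15,0],"roll":0},{"linear":[-0.2,0.3,0],"roll":0},{"linear":[-0.25,0.35,0],"roll":0},{"linear":[-0.25,0.4,0],"roll":0},{"linear":[-0.25,0.4,0],"roll":0},{"linear":[-0.25,0.4,0],"roll":0},{"linear":[-0.25,0.4,0],"roll":0},{"linear":[-0.25,0.3,0],"roll":0},{"linear":[-0.2,0.3,0],"roll":0},{"linear":[-0.15,0.2,0],"roll":0},{"linear":[0,0,0],"roll":0},{"linear":[0,0,0],"roll":0}]'
python3 go.py .5886 .205 .078 -1.8
python3 - <<'E'
from h import *
# check cup in the hand: rim circle by the scene view at its present height
s=env.observe();R=s["tool_rot"];p=s["position"];print("expected cup",(p-.0519*R[:,0]).round(4),"bottom z",p[2]-.0229)
z=p[2]-.0229+.072
up=cv2.resize(optics.get_image("scene"),None,fx=4,fy=4,interpolation=cv2.INTER_CUBIC);m=cv2.inRange(hsv(up),(3,120,70),(18,255,255))
e=proj("scene",[[*(p-.0519*R[:,0])[:2],z]])[0]
cs,_=cv2.findContours(m,cv2.RETR_EXTERNAL,cv2.CHAIN_APPROX_NONE)
for q in cs:
    q=(q[:,0]+.5)/4-.5
    if len(q)>150 and np.linalg.norm(q.mean(0)-e)<25: print("scene",circ(plane("scene",q,z),.0012),q.min(0),q.max(0),e)
E
```

```text
time_s: 6.35
position: [0.5902, 0.2127, 0.1305]
tool_rot: [[0.034, 0.999, -0.001], [0.999, -0.034, 0.0], [0.0, -0.001, -1.0]]
ft_force: [0.3, 0.3, -0.4]
grip_width: 0.0109
gripper_force: 42.8
pos [0.5902 0.2127 0.1305] yawY -2.0 lin [-0.19 -0.03  1.31] roll -0.03 F [ 0.3  0.3 -0.4] w 0.0109 g 42.8 t 6.35 q [ 9. 33. 68.  0. 79. 11.]
expected cup [0.5884 0.1608 0.1305] bottom z 0.10761170544579116
scene (array([0.59001094, 0.16078019, 0.03638859]), np.float64(0.33760683760683763)) [339.625 196.125] [374.875 231.625] [353.35992782 205.04701632]
```

```bash
python3 -m jog '[{"linear":[-0.1,-0.03,0.1],"roll":0},{"linear":[-0.1,0,0.2],"roll":0},{"linear":[0,0,0.3],"roll":0},{"linear":[0,0,0.3],"roll":0},{"linear":[0,0,0.25],"roll":0},{"linear":[0,0,0.1],"roll":0},{"linear":[0,0,0.05],"roll":0},{"linear":[0,0,0],"roll":0},{"linear":[0,0,0],"roll":0}]'
python3 go.py .5870 .1556 .0775 -1.8
```

```text
time_s: 7.15
position: [0.589, 0.205, 0.0792]
tool_rot: [[0.034, 0.999, 0.001], [0.999, -0.034, 0.0], [0.0, 0.001, -1.0]]
ft_force: [0.4, 0.1, -1.0]
grip_width: 0.0109
gripper_force: 42.9
pos [0.589  0.205  0.0792] yawY -1.9 lin [-1.24 -0.01  0.04] roll -0.03 F [ 0.4  0.1 -1. ] w 0.0109 g 42.9 t 7.15 q [ 8. 35. 73. -0. 72. 10.]
```

```bash
python3 -m jog '[{"linear":[-0.1,0,0],"roll":0},{"linear":[-0.15,0,0],"roll":0},{"linear":[-0.2,0,0],"roll":0},{"linear":[-0.2,0,0.02],"roll":0},{"linear":[-0.2,0,0.02],"roll":0},{"linear":[-0.2,0,0],"roll":0},{"linear":[-0.1,0,0],"roll":0},{"linear":[-0.1,0,0],"roll":0},{"linear":[0,0,0],"roll":0},{"linear":[0,0,0],"roll":0},{"linear":[0,0,0],"roll":0}]'
python3 go.py .5870 .1556 .0719 -1.8
python3 - <<'E'
from h import *
s=env.observe();p=s["position"];e=p-.0519*s["tool_rot"][:,0];print("exp",e)
np.save("pics/sc_in.npy",optics.get_image("scene"));z=p[2]-.0229+.072
up=cv2.resize(np.load("pics/sc_in.npy"),None,fx=4,fy=4,interpolation=cv2.INTER_CUBIC);m=cv2.inRange(hsv(up),(3,120,70),(18,255,255))
cs,_=cv2.findContours(m,cv2.RETR_EXTERNAL,cv2.CHAIN_APPROX_NONE)
for q in cs:
    q=(q[:,0]+.5)/4-.5
    if len(q)>150 and np.linalg.norm(q.mean(0)-proj("scene",[[*e[:2],z]])[0])<25: print(circ(plane("scene",q,z),.0012),q.min(0),q.max(0))
t=optics.get_image("top");cv2.imwrite("pics/in.png",np.hstack([cv2.resize(up[150*4:250*4,290*4:390*4,::-1],(400,400)),cv2.resize(t[170:270,180:280,::-1],(400,400))]))
E
```

```text
time_s: 8.07
position: [0.5871, 0.1552, 0.0771]
tool_rot: [[0.034, 0.999, 0.0], [0.999, -0.034, 0.0], [0.0, 0.0, -1.0]]
ft_force: [0.4, -0.4, -1.5]
grip_width: 0.0108
gripper_force: 42.9
pos [0.5871 0.1552 0.0771] yawY -1.9 lin [ 0.01 -0.    0.13] roll -0.03 F [ 0.4 -0.4 -1.5] w 0.0108 g 42.9 t 8.0667 q [ 4. 34. 76.  0. 70.  6.]
exp [0.58532379 0.10329837 0.07713356]
(array([0.58689326, 0.10548576, 0.03477966]), np.float64(0.23554603854389722)) [317.875 213.375] [351.375 247.875]
```

View pics/in.png

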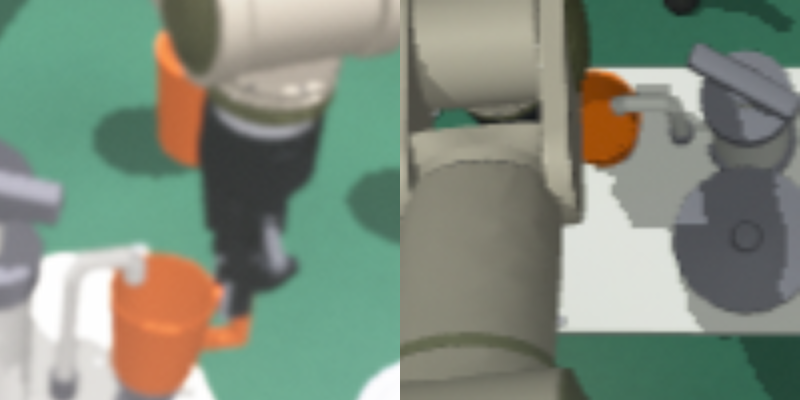

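The cup is under the spout tip (left panel (135,270)) and above the stand, with the hand clear of the spout. Lowering gently onto the stand.

```bash
python3 -m jog '[{"linear":[0,0,0.03],"roll":0},{"linear":[0,0,0.03],"roll":0},{"linear":[0,0,0.03],"roll":0},{"linear":[0,0,0.03],"roll":0},{"linear":[0,0,0],"roll":0},{"linear":[0,0,0],"roll":0},{"linear":[0,0,0],"roll":0}]'
python3 go.py .5870 .1556 .0719 -1.8
```

```text
time_s: 8.75
position: [0.587, 0.1549, 0.0723]
tool_rot: [[0.034, 0.999, -0.0], [0.999, -0.034, -0.0], [-0.0, -0.0, -1.0]]
ft_force: [-0.3, 0.4, 0.1]
grip_width: 0.0107
gripper_force: 42.9
pos [0.587  0.1549 0.0723] yawY -1.9 lin [ 0.02 -0.    0.01] roll -0.03 F [-0.3  0.4  0.1] w 0.0107 g 42.9 t 8.75 q [ 4. 34. 76. -0. 70.  6.]
```

```bash
python3 -m jog '[{"linear":[0,0,0.02],"roll":0},{"linear":[0,0,0.01],"roll":0},{"linear":[0,0,0],"roll":0},{"linear":[0,0,0],"roll":0},{"linear":[0,0,0],"roll":0}]'
python3 go.py .5870 .1556 .0719 -1.8
```

```text
time_s: 9.17
position: [0.5873, 0.1551, 0.0718]
tool_rot: [[0.034, 0.999, 0.001], [0.999, -0.034, 0.0], [0.0, 0.001, -1.0]]
ft_force: [-0.4, 1.7, 6.3]
grip_width: 0.0108
gripper_force: 43.7
pos [0.5873 0.1551 0.0718] yawY -1.9 lin [ 0.01 -0.01 -0.  ] roll -0.03 F [-0.4  1.7  6.3] w 0.0108 g 43.7 t 9.1667 q [ 4. 34. 76.  0. 69.  6.]
```

Seated, with a 6 N contact. Easing off slightly and releasing.

```bash
python3 -m jog '[{"linear":[0,0,-0.01],"roll":0},{"linear":[0,0,0],"roll":0},{"linear":[0,0,0],"roll":0}]'
python3 -m jog '[{"linear":[0,0,0],"roll":0},{"linear":[0,0,0],"roll":0},{"linear":[0,0,0],"roll":0},{"linear":[0,0,0],"roll":0},{"linear":[0,0,0],"roll":0},{"linear":[0,0,0],"roll":0},{"linear":[0,0,0],"roll":0},{"linear":[0,0,0],"roll":0}]' 0.2
python3 - <<'E'
from h import *
z=.121
im=optics.get_image("scene")
up=cv2.resize(im,None,fx=4,fy=4,interpolation=cv2.INTER_CUBIC);m=cv2.inRange(hsv(up),(3,120,70),(18,255,255))
cs,_=cv2.findContours(m,cv2.RETR_EXTERNAL,cv2.CHAIN_APPROX_NONE)
for q in cs:
    q=(q[:,0]+.5)/4-.5
    if len(q)>150 and np.linalg.norm(q.mean(0)-proj("scene",[[.586,.104,.11]])[0])<25: print(circ(plane("scene",q,z),.0012),q.min(0),q.max(0))
E
```

```text
time_s: 9.42
position: [0.5872, 0.1551, 0.0719]
tool_rot: [[0.034, 0.999, 0.001], [0.999, -0.034, 0.0], [0.0, 0.001, -1.0]]
ft_force: [-0.7, 1.8, 5.7]
grip_width: 0.0108
gripper_force: 43.7
time_s: 10.08
position: [0.5871, 0.1549, 0.0715]
tool_rot: [[0.034, 0.999, -0.0], [0.999, -0.034, 0.0], [0.0, -0.0, -1.0]]
ft_force: [0.1, 0.1, 0.4]
grip_width: 0.0511
gripper_force: 0.0
(array([0.58661452, 0.105393  , 0.03508129]), np.float64(0.2148936170212766)) [317.625 214.625] [349.875 249.125]
```

The rim is at (0.586,0.105), the same place as when it was held and within about 2 mm of the stand. Backing out and up.

```bash
python3 -m jog '[{"linear":[0.05,0,0],"roll":0},{"linear":[0.05,0,-0.1],"roll":0},{"linear":[0,0,-0.3],"roll":0},{"linear":[0,0,-0.5],"roll":0},{"linear":[0,0,-0.8],"roll":0},{"linear":[0,0,-0.8],"roll":0},{"linear":[0,0,-0.8],"roll":0},{"linear":[0,0,-0.8],"roll":0},{"linear":[0,0,-0.8],"roll":0},{"linear":[0,0,-0.5],"roll":0},{"linear":[0,0,-0.3],"roll":0},{"linear":[0,0,0],"roll":0}]'
python3 -m jog '[{"linear":[0,0,0],"roll":0.5},{"linear":[0,0,0],"roll":0.7},{"linear":[0,0,0],"roll":0.8},{"linear":[0,0,0],"roll":0.8},{"linear":[0,0,0],"roll":0.8},{"linear":[0,0,0],"roll":0.8},{"linear":[0,0,0],"roll":0.7},{"linear":[0,0,0],"roll":0.5},{"linear":[0,0,0],"roll":0}]' 1
python3 go.py .582 -.0163 .30 -30
python3 - <<'E'
from h import *
# cup and stand again, and cap + bar, both views
for n,z in(("scene",.121),("top",.121)):
    up=cv2.resize(optics.get_image(n),None,fx=4,fy=4,interpolation=cv2.INTER_CUBIC);m=cv2.inRange(hsv(up),(3,120,70),(18,255,255))
    cs,_=cv2.findContours(m,cv2.RETR_EXTERNAL,cv2.CHAIN_APPROX_NONE)
    for q in cs:
        q=(q[:,0]+.5)/4-.5
        if len(q)>150 and np.linalg.norm(q.mean(0)-proj(n,[[.586,.104,.11]])[0])<25: print(n,circ(plane(n,q,z),.0012))
E
```

```text
time_s: 11.13
position: [0.5878, 0.1592, 0.3029]
tool_rot: [[0.034, 0.999, 0.006], [0.999, -0.034, 0.0], [0.001, 0.006, -1.0]]
ft_force: [-0.6, -0.0, -0.5]
grip_width: 0.0512
gripper_force: 0.0
time_s: 11.88
position: [0.5869, 0.159, 0.2984]
tool_rot: [[0.5, 0.866, -0.002], [0.866, -0.5, -0.0], [-0.001, -0.002, -1.0]]
ft_force: [-0.2, -1.0, -0.1]
grip_width: 0.0854
gripper_force: 0.0
pos [0.5869 0.159  0.2984] yawY -30.0 lin [-3.86  2.09 -0.04] roll -0.0 F [-0.2 -1.  -0.1] w 0.0854 g 0.0 t 11.8833 q [  4.  26.  53.   0. 101.  34.]
scene (array([0.59702135, 0.11316016, 0.04627387]), np.float64(0.23275862068965517))
top (array([0.58599195, 0.10624499, 0.03643726]), np.float64(0.5141065830721003))
```

The cup is standing at (0.586,0.106), 2–3 mm from the stand centre. Now to the plunger.

```bash
python3 -m jog '[{"linear":[-0.2,0.1,0],"roll":0},{"linear":[-0.4,0.2,0],"roll":0},{"linear":[-0.4,0.2,0],"roll":0},{"linear":[-0.5,0.3,0],"roll":0},{"linear":[-0.5,0.3,0],"roll":0},{"linear":[-0.5,0.3,0],"roll":0},{"linear":[-0.5,0.3,0],"roll":0},{"linear":[-0.4,0.2,0],"roll":0},{"linear":[-0.3,0.1,0],"roll":0},{"linear":[-0.16,0.09,0],"roll":0},{"linear":[0,0,0],"roll":0},{"linear":[0,0,0],"roll":0}]'
python3 go.py .583 -.0163 .224 -30
```

```text
time_s: 12.98
position: [0.5825, -0.0163, 0.2996]
tool_rot: [[0.499, 0.867, 0.0], [0.867, -0.499, 0.0], [0.0, -0.0, -1.0]]
ft_force: [-0.7, -0.2, -0.3]
grip_width: 0.0853
gripper_force: 0.0
pos [ 0.5825 -0.0163  0.2996] yawY -29.9 lin [0.01 0.01 1.89] roll 0.01 F [-0.7 -0.2 -0.3] w 0.0853 g 0.0 t 12.9833 q [-13.  23.  58.   0.  99.  17.]
```

```bash
python3 -m jog '[{"linear":[0,0,0.1],"roll":0},{"linear":[0,0,0.2],"roll":0},{"linear":[0,0,0.3],"roll":0},{"linear":[0,0,0.3],"roll":0},{"linear":[0,0,0.3],"roll":0},{"linear":[0,0,0.3],"roll":0},{"linear":[0,0,0.2],"roll":0},{"linear":[0,0,0.1],"roll":0},{"linear":[0,0,0.09],"roll":0},{"linear":[0,0,0],"roll":0},{"linear":[0,0,0],"roll":0}]' 1 20
python3 -m jog '[{"linear":[0,0,0],"roll":0},{"linear":[0,0,0],"roll":0},{"linear":[0,0,0],"roll":0},{"linear":[0,0,0],"roll":0},{"linear":[0,0,0],"roll":0},{"linear":[0,0,0],"roll":0},{"linear":[0,0,0],"roll":0},{"linear":[0,0,0],"roll":0},{"linear":[0,0,0],"roll":0},{"linear":[0,0,0],"roll":0}]' -1 20
python3 go.py .583 -.0163 .224 -30; python3 -c "
from rig import env;print(env.observe()['wrist_torque'])"
```

```text
time_s: 13.9
position: [0.5827, -0.0165, 0.2242]
tool_rot: [[0.499, 0.867, 0.001], [0.867, -0.499, -0.0], [0.0, 0.001, -1.0]]
ft_force: [-0.4, -0.8, 0.5]
grip_width: 0.0854
gripper_force: 0.0
time_s: 14.73
position: [0.5826, -0.0166, 0.2239]
tool_rot: [[0.499, 0.867, -0.0], [0.867, -0.499, -0.0], [-0.0, -0.0, -1.0]]
ft_force: [-0.1, 0.3, 0.4]
grip_width: 0.0002
gripper_force: 0.0
pos [ 0.5826 -0.0166  0.2239] yawY -29.9 lin [ 0.01  0.01 -0.  ] roll 0.01 F [-0.1  0.3  0.4] w 0.0002 g 0.0 t 14.7333 q [-13.  25.  67.  -0.  88.  17.]
[-0.01132101  0.05698638  0.01331696]
```

The fingers shut on nothing, so their ends must be above the bar, consistent with the tips having looked high. Measuring the tip height from the images.

Run:
```python
from h import *
p=env.observe()["position"]
im=optics.get_image("scene");np.save("pics/sc_p.npy",im)
print("proj tip z .224,.246,.26",proj("scene",[[*p[:2],z] for z in(.19,.213,.224,.235,.246,.26,.28)]).round(1).tolist())
u,v=proj("scene",[[*p[:2],.24]])[0].round().astype(int)
h=hsv(im)
print(u,v);print("V around (rows v-16..v+14, cols u-14..u+14 step2)")
for r in range(v-18,v+16): print(r,h[r,u-22:u+24:2,2])
s0=np.load("pics/scene0.npy");print("moved since start px:",np.abs(s0.astype(int)-im)[v-18:v+16,u-22:u+24].max(2).__gt__(40).sum(1))
for zc in (.0229,.035,.045,.055): print(zc,(proj("scene",[[.4653,.3032,zc]])[0]-[340,170])*8)
```

```text
proj tip z .224,.246,.26 [[287.0, 210.5], [287.3, 203.7], [287.5, 200.4], [287.6, 197.0], [287.8, 193.6], [288.0, 189.2], [288.2, 182.8]]
288 195
V around (rows v-16..v+14, cols u-14..u+14 step2)
177 [165 165 165 165 162 120  81 123 144 112  90  82  61  59 101 157 163 161
 162 161 160 161 160]
178 [165 164 165 165 162 113  73 112 131 102  79  68  58  62 108 157 161 161
 162 161 160 162 161]
179 [164 163 164 164 162 117  69  95 109  87  72  64  59  67 123 159 161 161
 162 159 160 160 161]
180 [164 162 163 164 163 130  74  80  89  73  65  62  60  76 138 161 160 161
 161 159 160 160 160]
181 [162 161 163 166 168 154  93  69  76  66  59  61  61  88 150 162 161 161
 160 160 160 159 159]
182 [162 164 170 173 178 177 124  65  67  62  57  61  64  99 155 161 161 161
 161 159 160 160 161]
183 [167 173 185 191 193 196 156  82  64  59  55  60  70 111 158 161 162 161
 160 161 162 161 161]
184 [176 190 199 201 200 201 183 123  86  64  57  60  82 124 159 161 163 161
 160 161 161 162 161]
185 [192 200 202 202 202 202 197 167 132  78  58  59 102 139 161 163 164 162
 161 161 162 162 163]
186 [199 201 
[... 2025 characters left out ...]
01 204 197 173 153
 147 163 175 174 174]
207 [157 164 182 191 182 188 189 189 188 193 195 192 188 205 207 205 191 169
 164 170 175 175 174]
208 [179 162 161 167 159 159 160 160 165 191 203 201 192 206 207 206 200 175
 172 174 175 174 174]
209 [194 183 169 156 143 141 140 142 150 190 205 202 191 205 207 206 205 179
 172 174 175 175 175]
210 [198 198 191 169 142 138 138 138 148 191 205 201 183 199 204 206 206 183
 173 175 175 174 176]
moved since start px: [16 18 18 17 15 15 14 13 11  9  9  9  9 13 20 20 20 15 11  5  0  0  0  0
  0  0  0  0  0  0  0  0  0  0]
0.0229 [284.41674611 320.64293353]
0.035 [289.68389135 297.61267662]
0.045 [294.08489246 278.36957973]
0.055 [298.53002097 258.93353859]
```

The closed fingertips end at row ~194, which is z ≈ 0.246, the top of the bar. The real finger ends sit about 20 mm behind the reported TCP. Reopening, going 21 mm lower and closing again.

```bash
python3 -m jog '[{"linear":[0,0,-0.1],"roll":0},{"linear":[0,0,0],"roll":0},{"linear":[0,0,0],"roll":0},{"linear":[0,0,0],"roll":0},{"linear":[0,0,0],"roll":0},{"linear":[0,0,0],"roll":0},{"linear":[0,0,0],"roll":0},{"linear":[0,0,0],"roll":0},{"linear":[0,0,0],"roll":0}]' 1 20
python3 -m jog '[{"linear":[0,0,0.1],"roll":0},{"linear":[0,0,0.15],"roll":0},{"linear":[0,0,0.15],"roll":0},{"linear":[0,0,0.15],"roll":0},{"linear":[0,0,0.07],"roll":0},{"linear":[0,0,0],"roll":0},{"linear":[0,0,0],"roll":0}]'
python3 -m jog '[{"linear":[0,0,0],"roll":0},{"linear":[0,0,0],"roll":0},{"linear":[0,0,0],"roll":0},{"linear":[0,0,0],"roll":0},{"linear":[0,0,0],"roll":0},{"linear":[0,0,0],"roll":0},{"linear":[0,0,0],"roll":0},{"linear":[0,0,0],"roll":0},{"linear":[0,0,0],"roll":0},{"linear":[0,0,0],"roll":0}]' -1 20
python3 go.py .583 -.0163 .203 -30; python3 -c "
from rig import env;print(env.observe()['wrist_torque'])"
```

```text
time_s: 15.53
position: [0.5826, -0.0166, 0.2279]
tool_rot: [[0.499, 0.867, -0.0], [0.867, -0.499, -0.0], [-0.0, -0.0, -1.0]]
ft_force: [-0.6, 0.2, -0.3]
grip_width: 0.0856
gripper_force: 0.0
time_s: 16.12
position: [0.5826, -0.0166, 0.203]
tool_rot: [[0.499, 0.867, -0.0], [0.867, -0.499, 0.0], [-0.0, -0.0, -1.0]]
ft_force: [0.1, 0.4, -0.1]
grip_width: 0.085
gripper_force: 0.0
time_s: 16.95
position: [0.5827, -0.0166, 0.2033]
tool_rot: [[0.499, 0.867, 0.0], [0.867, -0.499, -0.0], [0.0, 0.0, -1.0]]
ft_force: [1.3, -1.5, 1.6]
grip_width: 0.0194
gripper_force: 23.4
pos [ 0.5827 -0.0166  0.2033] yawY -29.9 lin [0.01 0.   0.01] roll 0.01 F [ 1.3 -1.5  1.6] w 0.0194 g 23.4 t 16.95 q [-13.  25.  69.  -0.  85.  17.]
[-0.02772563 -0.07820028  0.02262971]
```

Gripped at 19.4 mm (the bar is 20 mm), with only about 2 N sideways. First a small lift to check the strain.

```bash
python3 -m jog '[{"linear":[0,0,0],"roll":0},{"linear":[0,0,-0.02],"roll":0},{"linear":[0,0,-0.03],"roll":0},{"linear":[0,0,-0.03],"roll":0},{"linear":[0,0,-0.02],"roll":0},{"linear":[0,0,0],"roll":0},{"linear":[0,0,0],"roll":0},{"linear":[0,0,0],"roll":0}]' -1 35
python3 go.py .583 -.0163 .271 -30; python3 -c "
from rig import env;print(env.observe()['wrist_torque'])"
```

```text
time_s: 17.62
position: [0.5825, -0.0166, 0.2071]
tool_rot: [[0.499, 0.867, -0.0], [0.867, -0.499, -0.0], [-0.0, -0.0, -1.0]]
ft_force: [1.4, -1.5, -3.6]
grip_width: 0.019
gripper_force: 36.2
pos [ 0.5825 -0.0166  0.2071] yawY -29.9 lin [ 0.01  0.01 -1.6 ] roll 0.01 F [ 1.4 -1.5 -3.6] w 0.019 g 36.2 t 17.6167 q [-13.  25.  69.  -0.  86.  17.]
[-0.24231154 -0.35466648  0.04356182]
```

```bash
python3 -m jog '[{"linear":[0,0.01,0],"roll":0},{"linear":[0,0,-0.05],"roll":0},{"linear":[0,0,-0.1],"roll":0},{"linear":[0,0,-0.1],"roll":0},{"linear":[0,0,-0.1],"roll":0},{"linear":[0,0,-0.05],"roll":0},{"linear":[0,0,0],"roll":0},{"linear":[0,0,0],"roll":0},{"linear":[0,0,0],"roll":0}]'
python3 go.py .583 -.0163 .271 -30; python3 -c "
from rig import env;print(env.observe()['wrist_torque'])"
```

```text
time_s: 18.37
position: [0.5828, -0.0168, 0.223]
tool_rot: [[0.499, 0.867, -0.0], [0.867, -0.499, 0.0], [-0.0, -0.0, -1.0]]
ft_force: [0.1, 0.3, -2.5]
grip_width: 0.0187
gripper_force: 36.2
pos [ 0.5828 -0.0168  0.223 ] yawY -29.9 lin [ 0.01 -0.   -1.2 ] roll 0.01 F [ 0.1  0.3 -2.5] w 0.0187 g 36.2 t 18.3667 q [-13.  25.  67.  -0.  88.  17.]
[-0.02441728  0.00464473  0.01423685]
```

There's no strain left, and the wrist carries only the plunger's 2.5 N weight. Drawing up the remaining 48 mm.

```bash
python3 -m jog '[{"linear":[0,0,-0.05],"roll":0},{"linear":[0,0,-0.1],"roll":0},{"linear":[0,0,-0.15],"roll":0},{"linear":[0,0,-0.15],"roll":0},{"linear":[0,0,-0.15],"roll":0},{"linear":[0,0,-0.15],"roll":0},{"linear":[0,0,-0.15],"roll":0},{"linear":[0,0,-0.15],"roll":0},{"linear":[0,0,-0.1],"roll":0},{"linear":[0,0,-0.05],"roll":0},{"linear":[0,0,0],"roll":0},{"linear":[0,0,0],"roll":0}]'
python3 -m jog '[{"linear":[0,0,0],"roll":0},{"linear":[0,0,0],"roll":0},{"linear":[0,0,0],"roll":0},{"linear":[0,0,0],"roll":0},{"linear":[0,0,0],"roll":0},{"linear":[0,0,0],"roll":0}]'
python3 - <<'E'
from h import *
s=env.observe();print(s["wrist_torque"])
im=optics.get_image("scene");up=cv2.resize(im,None,fx=4,fy=4,interpolation=cv2.INTER_CUBIC);h=hsv(up)
# rod between cap (z .19) and bar: red / blue pixels near the axis
for z in(.19,.2,.21,.22,.23,.24,.25,.26,.28):
    u,v=proj("scene",[[.5822,-.0163,z]])[0]; print(z,(round(u,1),round(v,1)),im[int(round(v)),int(round(u))])
for n,zc in(("top",.121),):
    up=cv2.resize(optics.get_image(n),None,fx=4,fy=4,interpolation=cv2.INTER_CUBIC);m=cv2.inRange(hsv(up),(3,120,70),(18,255,255))
    cs,_=cv2.findContours(m,cv2.RETR_EXTERNAL,cv2.CHAIN_APPROX_NONE)
    for q in cs:
        q=(q[:,0]+.5)/4-.5
        if len(q)>100 and np.linalg.norm(q.mean(0)-proj(n,[[.586,.104,.11]])[0])<25: print("cup",circ(plane(n,q,zc),.0012))
E
```

```text
time_s: 19.37
position: [0.5829, -0.0168, 0.2709]
tool_rot: [[0.499, 0.867, -0.0], [0.867, -0.499, 0.0], [-0.0, -0.0, -1.0]]
ft_force: [-0.4, -0.8, -2.3]
grip_width: 0.0192
gripper_force: 36.2
time_s: 19.87
position: [0.5829, -0.0168, 0.2711]
tool_rot: [[0.499, 0.867, -0.0], [0.867, -0.499, 0.0], [-0.0, -0.0, -1.0]]
ft_force: [0.5, 0.0, -2.2]
grip_width: 0.0192
gripper_force: 36.2
[ 0.02588777  0.04781491 -0.0133846 ]
0.19 (np.float64(287.1), np.float64(210.4)) [207 189 186]
0.2 (np.float64(287.2), np.float64(207.4)) [203 180 177]
0.21 (np.float64(287.4), np.float64(204.5)) [206 204 201]
0.22 (np.float64(287.5), np.float64(201.5)) [207 204 201]
0.23 (np.float64(287.6), np.float64(198.4)) [205 203 199]
0.24 (np.float64(287.8), np.float64(195.4)) [205 203 200]
0.25 (np.float64(287.9), np.float64(192.2)) [205 202 199]
0.26 (np.float64(288.0), np.float64(189.1)) [204 202 199]
0.28 (np.float64(288.3), np.float64(182.7)) [129 128 134]
cup (array([0.58678826, 0.10785922, 0.03513814]), np.float64(0.3135593220338983))
```

The red ring shows just above the cap, there's white rod above it, and no blue is visible. The plunger is drawn about 68 mm, at rest with no strain, and the cup is on the stand. Handing in.

```bash
python3 -c "
from rig import env;print(env.close_job())"
```

```text
the job is handed in; nothing more can be done
None
```

I handed the job in with the cup upright and released about 3–4 mm off the stand centre, and the plunger held at rest about 68 mm up with no sideways strain. The red ring is out, no blue is showing, and no verdict was returned.

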